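# Snug the screw clamp down on the flange hub

## Robot

A 7-joint arm with a two-finger parallel gripper is mounted at the origin on the work surface. World frame = base frame: x ahead of the robot, y to its left, z up, the work surface at z = 0. Lengths are in m, angles in rad, forces in N, time in s.
With the tool pointing down it reaches from about 0.35 to 0.9 m from the base axis. Payload 7.2 kg.
Tool frame: the origin (TCP) lies at the very end of the fingers, on their centre line; the grasp point (between the pads) lies 19 mm behind it; y points along the fingers, x is the direction in which the jaws open and shut, and the axes are right-handed (so a half turn about y gives the same grasp; the last joint's range is limited). The gripper opens to 85 mm and grips with 20 to 120 N. Pads are 22 mm wide; open, the fingers measure 114 mm over their backs; the gripper's body (76 mm by 85 mm) begins 54 mm behind the grasp point. The pads swing forward as they close: fully open they stand 13 mm farther back than shut.
Start: joints at [-1.342, 0.411, -0.013, 1.596, 0.006, 1.134, -0.082], TCP at [0.183, 0.598, 0.231] pointing down, gripper open.
Joint ranges: [-2.95, 2.95], [-0.29, 1.99], [-1.47, 1.44], [0.14, 2.54], [-1.03, 4.17], [0.13, 1.85], [-2.86, 2.86]. Speed limits (rad/s): [2.39, 2.39, 3.01, 3.01, 3.14, 3.14, 3.14].

## Interface

Orientations are given as a rotation vector (axis times angle).
In Python, from cell import env, capture, camera_info, recognise, tip_of gives the robot as it stands. The module is installed in compiled form; this text tells all that it offers.
- The arm moves only by the shell command python3 -m crank 'ROWS' [FORCE]. ROWS is JSON, a list that holds one entry, the list of rows, each a list of 7 numbers: the turn, a rotation vector about the tool's x, y, z in rad, then the shift along the tool's x, y, z in mm, then the finger opening in mm, from 0 to 85.4. A call has 1 to 8 rows; each row shifts and turns the commanded pose from where the row before left it, along the tool's axes as they then stand; what a row does not reach is not made up. A row lasts 1/12 s, in which the tool goes at most 41.7 mm and 7.16 degrees, less where a joint would pass 70% of its speed; a pose out of reach is approached as far as the arm can. A call with a gripper value outside its range is refused whole. The fingers move at their own pace and stop on an object; FORCE is the grip in N (left out, the last holds). Time passes only in rows, so rows that do not move let the fingers close. It gives the time, the measured TCP pose, the force and the opening at its end, in the units of the state.
- env.get_obs(): the state, without advancing time (a new reading comes with each control period).
- capture(name): name is "side" or "top" or "wrist"; returns the picture (480x640x3 uint8, red, green, blue); there is no depth.
- camera_info(name): a dict with "K" (3x3 intrinsics, pixels), "k1" (the pictures are not rectified: a ray, as slopes to the right and down, at radius r is drawn at 1 + k1 r^2 times it, then the intrinsics apply), "rvec" (rotation vector, rad) and "tvec" (3), from world to camera coordinates, as OpenCV has them; the wrist camera has in their place "tool_from_camera" (4x4, takes a point from camera to tool coordinates, whose origin is the TCP and whose axes are the tool frame's). Camera axes: x right, y down, z forward; pixel columns grow to the right and rows downward; lengths in m; the calibration is good to about 2 mm. A picture is of the moment at which its call begins: read the wrist's pose just before it. camera_info takes no time and is no camera call.
- env.close_job(): hands the job in, once; it reports no verdict.
Trained networks look in the newest picture that a camera, given by its name, has taken for a name from the list of things; names that differ only in an ending like _2 or _b are one class to them, and where a whole thing is asked for, a point or a joint stands for the part that bears it (a point fixed in the world has none). Each returns a list of dicts, best first, with "confidence" (0 to 1); they miss things now and then, are a little off and sometimes report something else, mostly with a low value. They report only what shows in the picture. A call takes as long as a camera call. They do not tell look-alikes from the thing itself.
- recognise(camera, label): "point" ([column, row] in pixels, amid what is visible of it).
- tip_of(camera, label): "point" ([column, row] in pixels: a listed point, or the origin of a listed thing).
The state is a dict: "clock": time; "qpos": joint angles; "joint_vel": joint speeds; "tau": joint torques, N m; "position": TCP position; "tcp_rot": TCP orientation; "contact_force": force on the tool from outside, world axes, zero at the start; "ft_torque": the same for the moment, N m; "opening": finger opening in m.
Only numpy, scipy, OpenCV 4.12 (cv2) and the standard library are available. Lean on these libraries where they do the work, as an engineer would, in place of code of your own. Each camera call takes 0.05 s, during which the arm holds its last target. There are 200 camera calls.

## Task

One of the two bench screw clamps has the cross-shaped flange under its pad. Turn that clamp's T-handle clockwise (seen from above) until the pad meets the flange's hub, then snug it by about another 30 degrees, firm but not overtight, and let go. Keep the flange where it lies on the anvil and leave the empty clamp alone.

Things in the scene. Friction and masses are not known exactly. Their poses are not given: they have to be found in the camera images.
- bar (a point): Centre of the T-handle bar of the clamp to tighten, on the screw axis, 0.19 m up; x along the bar, z up. Bar 100 long, 16 wide, 18 mm tall. Pinch from above across its middle; below it 45 mm of bare 12 mm screw. Clockwise from above lowers bar and pad 3.82 mm/rad; friction 0.2 N m, stays put. Starts 3-54 deg clockwise of in line with the overarm; touch at 60 deg; at 90 (square to it) it is snug.
- pad: Round steel pad on a rubber cushion at that screw's lower end, 28 mm across, face slightly domed. Origin: centre of its lower face, z up. It descends with the screw until it meets the hub; then the rubber gives: force grows about 40 N and handle torque 0.15 N m per radian of handle.
- flange: The work: loose cross-shaped yellow-zinc steel flange, 0.4-0.8 kg, flat on the anvil of the clamp to tighten. Four arms, 130 mm tip to tip, 30 wide, 6 thick; central round hub 38 mm across, its flat top 34 mm above the underside. Origin: centre of the underside, z up. The pad presses on the hub's top.
- empty_clamp: The second clamp, same shape, empty anvil: do not touch. Origin on its screw axis at bench level. Base 190 x 110 mm reaches 115 mm to its -x (column side, towards the robot), 75 mm to +x; 36 mm wide overarm from column to screw, top 125 mm up; 100 mm T-handle tops out 200 mm up. The clamp to tighten is built alike.
Mind the look-alikes: they are no part of the job. Of the things like the flange, leave any that is green or orange; of the rest the smaller one is meant.

How it is judged:
By the outcome, as a careful person would: the job done as asked, in the order asked, and still so for the second after the job is handed in, with the robot touching nothing.
It also fails if it takes over 38 s, if anything falls off the work surface, if the arm or the gripper's body presses on something with over 40 N, if the wrist force passes 120 N, or if a joint passes its speed limit or range.

## Working session

There is one attempt and no reset: what is moved stays moved. The work goes in short steps, Python scripts to look and compute and a shell command to move; the robot and the scene stay as the last step left them, time stands still between calls to the robot, and variables do not carry over. Pictures are saved under pics/ and viewed, about 8 in all and at most 12, crops included, and the job is handed in when it is done.

```bash
mkdir -p pics; cat > h.py <<'E'
import numpy as np, cv2
from scipy.spatial.transform import Rotation as R
from cell import env, capture, camera_info, recognise, tip_of
def save(n,f): 
    im=capture(n); cv2.imwrite('pics/'+f,im[:,:,::-1]); return im
def cam(n):
    c=camera_info(n); K=np.array(c['K'])
    if n=='wrist':
        o=env.get_obs(); T=np.eye(4); T[:3,:3]=R.from_rotvec(o['tcp_rot']).as_matrix(); T[:3,3]=o['position']
        M=T@np.array(c['tool_from_camera'])
    else:
        M=np.eye(4); r=R.from_rotvec(np.ravel(c['rvec'])).as_matrix(); M[:3,:3]=r.T; M[:3,3]=-r.T@np.ravel(c['tvec'])
    return K,c['k1'],M
def ray(n,p,cm=None):
    K,k1,M=cm or cam(n)
    d=np.linalg.inv(K)@[p[0],p[1],1]; s=d[:2].copy()
    for _ in range(20): s=d[:2]/(1+k1*(s@s))
    v=M[:3,:3]@[s[0],s[1],1]; return M[:3,3],v
def atz(n,p,z,cm=None):
    o,v=ray(n,p,cm); return o+v*(z-o[2])/v[2]
def proj(n,X,cm=None):
    K,k1,M=cm or cam(n)
    c=M[:3,:3].T@(np.array(X)-M[:3,3]); s=c[:2]/c[2]; s=s*(1+k1*(s@s)); return (K@[s[0],s[1],1])[:2]
E
python3 - <<'E'
from h import *
o=env.get_obs(); print(o)
for n in('side','top'):
    save(n,n+'0.png'); c=cam(n); print(n,c[2][:3,3].round(3))
    for l in('bar','pad','flange','empty_clamp'):
        for f in(recognise,tip_of):
            print(l,f.__name__,[(np.round(d['point']),round(d['confidence'],2)) for d in f(n,l)][:5])
a=cv2.imread('pics/side0.png');b=cv2.imread('pics/top0.png')
E
```

```text
{'clock': 0.0, 'qpos': array([-1.34221616,  0.41190233, -0.01272344,  1.59703906,  0.00559545,
        1.13431145, -0.08218138]), 'joint_vel': array([-0.00162627,  0.00112389, -0.000532  ,  0.00127091, -0.00110734,
       -0.00078342,  0.00149714]), 'tau': array([-2.69017455e-04, -6.00625491e+01,  6.81707282e-01, -2.99412543e+01,
        1.37248670e-02,  1.08071082e-02,  3.78671950e-05]), 'position': array([0.18266324, 0.59719093, 0.23045354]), 'tcp_rot': array([-1.33616268, -0.98701025,  0.98906955]), 'contact_force': array([-0.27074896, -0.47855765, -0.09187339]), 'ft_torque': array([ 0.00344496, -0.00507359,  0.00418379]), 'opening': 0.08523276973225331}
side [ 0.196 -0.478  0.78 ]
bar call [(array([312., 191.]), 0.69)]
bar call [(array([316., 191.]), 0.62)]
pad call []
pad call [(array([314., 230.]), 0.57)]
flange call [(array([261., 205.]), 0.95), (array([313., 242.]), 0.76), (array([201., 242.]), 0.73), (array([342., 190.]), 0.65)]
flange call [(array([204., 245.]), 0.95), (array([264., 206.]), 0.84), (array([334., 188.]), 0.81), (array([312., 242.]), 0.59)]
empty_clamp call [(array([389., 348.]), 0.56)]
empty_clamp call [(array([395., 350.]), 0.71)]
top [0.225 0.045 1.187]
bar call [(array([248., 205.]), 0.77)]
bar call [(array([247., 206.]), 0.71)]
pad call []
pad call []
flange call [(array([159., 264.]), 0.89), (array([193., 350.]), 0.85), (array([172., 174.]), 0.81), (array([263., 227.]), 0.76)]
flange call [(array([161., 264.]), 0.98), (array([252., 228.]), 0.9), (array([192., 349.]), 0.71), (array([246., 208.]), 0.65), (array([170., 176.]), 0.63)]
empty_clamp call [(array([402., 206.]), 0.81)]
empty_clamp call [(array([400., 199.]), 0.58)]
```

View pics/top0.png

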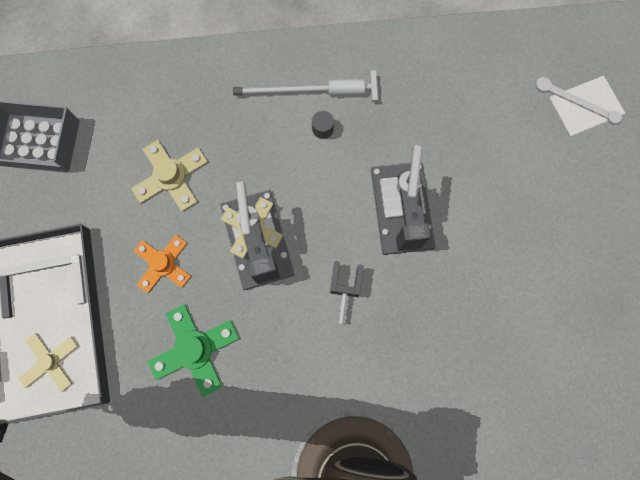

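View pics/side0.png

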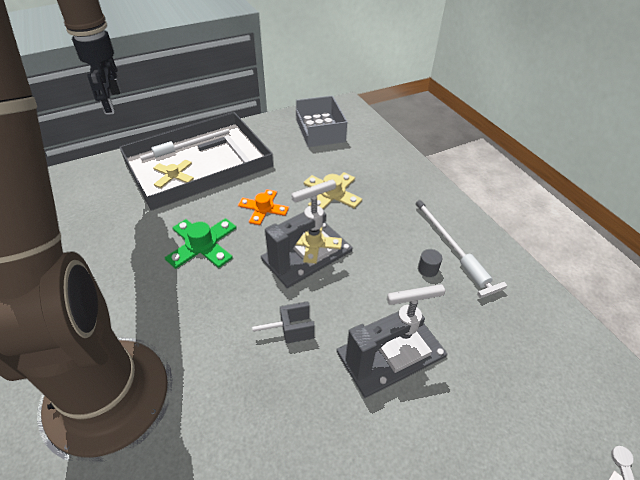

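The top view shows the flange's clamp with its bar at about (246,207). The empty clamp is at about (402,206). I'll zoom in for exact edges.

```bash
python3 - <<'E'
import cv2
b=cv2.imread('pics/top0.png')[165:305,200:320]; a=cv2.imread('pics/side0.png')[165:305,250:370]
cv2.imwrite('pics/z.png',cv2.hconcat([cv2.resize(b,None,fx=4.2,fy=4.2,interpolation=cv2.INTER_CUBIC)[:, :],cv2.resize(a,None,fx=4.2,fy=4.2,interpolation=cv2.INTER_CUBIC)])[:588,:1008][:, :800])
E
```

```text
(no output)
```

View pics/z.png

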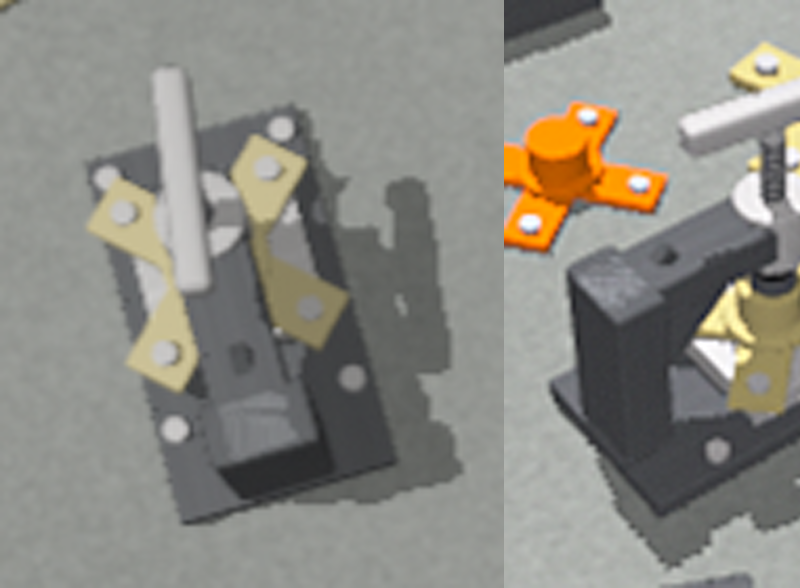

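```bash
python3 - <<'E'
from h import *
f=lambda p:(p[0]/4.2+200-.4,p[1]/4.2+165-.4)
c=cam('top')
B=[atz('top',f(p),.012,c) for p in[(87,162),(298,105),(397,462),(182,522)]]
print(np.round(B,4))
ax=(B[0]+B[1]-B[2]-B[3])/2; print('len',np.linalg.norm(ax[:2]),np.linalg.norm((B[1]-B[0])[:2]),'yaw',np.degrees(np.arctan2(ax[1],ax[0])))
u=ax/np.linalg.norm(ax); print('axis from base',np.mean(B,0)+u*.02)
E_=[atz('top',f(p),.199,c) for p in[(153,72),(185,70),(178,290),(210,287)]]
d=(E_[0]+E_[1]-E_[2]-E_[3])/2; print('bar',np.linalg.norm(d),'yaw',np.degrees(np.arctan2(d[1],d[0])),np.mean(E_,0))
os_,v=ray('side',(316,191)); o2,w=ray('top',(247,206),c)
A=np.stack([v,-w],1); s=np.linalg.lstsq(A,o2-os_,rcond=None)[0]; print('tri',os_+v*s[0],o2+w*s[1])
o=env.get_obs(); r=R.from_rotvec(o['tcp_rot']).as_matrix(); print(r.round(3))
E
```

```text
[[0.5681 0.223  0.012 ]
 [0.5875 0.1149 0.012 ]
 [0.4018 0.0808 0.012 ]
 [0.3824 0.1875 0.012 ]]
len 0.18893522699509005 0.1097711058873648 yaw 10.617550802877824
axis from base [0.5046078  0.15523363 0.012     ]
bar 0.0958656418488768 yaw 2.5198727998586974 [0.50241193 0.15525645 0.199     ]
tri [0.50331165 0.14866753 0.19337006] [0.50520306 0.14819285 0.19385337]
[[ 0.292  0.    -0.956]
 [ 0.956  0.     0.292]
 [ 0.    -1.     0.   ]]
```

```bash
python3 -m crank '[[[0,0,0,-20.6,-7,-27.2,85],[0,0,0,-20.6,-7,-27.2,85],[0,0,0,-20.6,-7,-27.2,85],[0,0,0,-20.6,-7,-27.2,85],[0,0,0,-20.6,-7,-27.2,85],[0,0,0,-20.6,-7,-27.2,85],[0,0,0,-20.6,-7,-27.2,85],[0,0,0,-20.6,-7,-27.2,85]]]' 30; python3 -m crank '[[[0,0,0,-20.6,0,-27.2,85],[0,0,0,-20.6,0,-27.2,85],[0,0,0,-20.6,0,-27.2,85],[0,0,0,-20.6,0,-27.2,85],[0,0,0,-20.6,0,-27.2,85],[0,0,0,-20.6,0,-27.2,85],[0,0,0,-20.6,0,-27.2,85],[0,0,0,-20.6,0,-27.2,85]]]'; python3 -m crank '[[[0,-0.085,0,0,0,0,85],[0,-0.085,0,0,0,0,85],[0,-0.085,0,0,0,0,85],[0,-0.085,0,0,0,0,85],[0,0,0,0,0,0,85],[0,0,0,0,0,0,85]]]'
python3 - <<'E'
from h import *
o=env.get_obs(); print(o['clock'],o['position'],o['qpos'].round(2)); r=R.from_rotvec(o['tcp_rot']).as_matrix(); print(r.round(3),cam('wrist')[2].round(3))
save('wrist','w1.png')
for f in(recognise,tip_of):print([(np.round(d['point']),round(d['confidence'],2)) for d in f('wrist','bar')])
print(proj('wrist',[.5035,.1553,.199]))
E
```

```text
clock: 1.57
position: [0.3435, 0.375, 0.2879]
tcp_rot: [-1.335, -0.988, 0.987]
contact_force: [0.5, 0.5, 0.2]
opening: 0.085
clock: 2.23
position: [0.5034, 0.1537, 0.2876]
tcp_rot: [-1.335, -0.989, 0.987]
contact_force: [0.7, -0.2, 0.1]
opening: 0.0846
clock: 2.73
position: [0.5026, 0.1551, 0.2874]
tcp_rot: [-1.19, -1.239, 1.239]
contact_force: [-0.5, -0.7, 0.3]
opening: 0.0853
2.7333 [0.50258907 0.15513308 0.28737745] [-0.62  0.19  0.27  1.77 -0.05  1.18  1.28]
[[-0.041  0.    -0.999]
 [ 0.999  0.    -0.041]
 [ 0.    -1.    -0.   ]] [[-0.04   0.965  0.259  0.438]
 [ 0.999  0.038  0.011  0.152]
 [ 0.     0.26  -0.966  0.431]
 [ 0.     0.     0.     1.   ]]
[(array([319., 237.]), 0.98)]
[(array([320., 238.]), 0.61)]
[319.71058529 243.68743575]
```

View pics/w1.png

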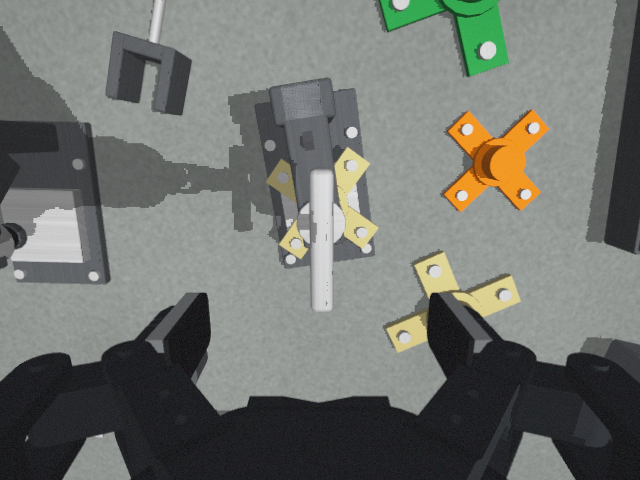

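The wrist view shows the bar from (321,170) to (322,310), nearly aligned with the tool and centred.

```bash
python3 - <<'E'
from h import *
c=cam('wrist')
im=cv2.imread('pics/w1.png')
hsv=cv2.cvtColor(im,cv2.COLOR_BGR2HSV)
m=((hsv[...,2]>170)&(hsv[...,1]<25)).astype('uint8'); m[:,:305]=0;m[:,340:]=0;m[:165]=0;m[315:]=0
a=[atz('wrist',p,.199,c) for p in[(310,172),(333,172),(312,309),(332,309)]]
d=(a[2]+a[3]-a[0]-a[1])/2; print('bar',np.linalg.norm(d),np.degrees(np.arctan2(d[1],d[0])),np.mean(a,0))
b=[atz('wrist',p,.012,c) for p in[(256,92),(356,89),(375,255),(285,268)]]
print(np.round(b,4)); 
for i,j in((0,3),(1,2)):
  d=b[j]-b[i]; print(np.degrees(np.arctan2(d[1],d[0])),np.linalg.norm(d))
for r in range(180,305,12):
  k=np.where(m[r])[0]; print(r,k.min() if len(k) else 0,k.max() if len(k) else 0,end=' | ')
E
```

```text
bar 0.09378427631605415 2.649704134851466 [0.50362993 0.15666138 0.199     ]
[[0.3903 0.0829 0.012 ]
 [0.383  0.19   0.012 ]
 [0.568  0.2252 0.012 ]
 [0.5889 0.1174 0.012 ]]
9.846918600672952 0.2015894615405933
10.782931788085323 0.18837415140066616
180 312 332 | 192 312 332 | 204 307 335 | 216 313 339 | 228 317 339 | 240 305 336 | 252 313 332 | 264 313 332 | 276 313 331 | 288 313 331 | 300 314 331 |
```

```bash
python3 -m crank '[[[0,0,0,0.9,28,-1,85],[0,0,0,0,28,0,85],[0,0,0,0,28,0,85],[0,0,0,0,20,0,85],[0,0,0,0,10,0,85],[0,0,0,0,0,0,85]]]' 60; python3 -m crank '[[[0,0,0,0,0,0,10],[0,0,0,0,0,0,10],[0,0,0,0,0,0,10],[0,0,0,0,0,0,10],[0,0,0,0,0,0,10],[0,0,0,0,0,0,10],[0,0,0,0,0,0,10],[0,0,0,0,0,0,10]]]' 60; python3 - <<'E'
from h import *
o=env.get_obs();print({k:o[k].round(3) if hasattr(o[k],'round') else o[k] for k in('clock','position','contact_force','ft_torque','opening')})
E
```

```text
clock: 3.38
position: [0.5023, 0.1558, 0.1713]
tcp_rot: [-1.187, -1.237, 1.243]
contact_force: [-0.4, 0.5, -0.6]
opening: 0.0855
clock: 4.05
position: [0.5039, 0.1568, 0.1741]
tcp_rot: [-1.188, -1.243, 1.24]
contact_force: [-0.8, 2.1, 6.0]
opening: 0.0153
{'clock': 4.05, 'position': array([0.504, 0.157, 0.174]), 'contact_force': array([-0.784,  2.099,  6.026]), 'ft_torque': array([0.321, 0.24 , 0.104]), 'opening': 0.01533946855780581}
```

```bash
python3 -m crank '[[[0,0.1,0,0,0.38,0,10],[0,0.1,0,0,0.38,0,10],[0,0.1,0,0,0.38,0,10],[0,0.1,0,0,0.38,0,10],[0,0,0,0,0,0,10],[0,0,0,0,0,0,10]]]'; cat > st.py <<'E'
from h import *
o=env.get_obs();r=R.from_rotvec(o['tcp_rot']).as_matrix()
print(round(o['clock'],2),o['position'].round(4),'F',o['contact_force'].round(1),'T',o['ft_torque'].round(2),round(o['opening'],4),'baryaw',np.degrees(np.arctan2(r[1,0],r[0,0]))-90)
E
python3 st.py;
```

```text
clock: 4.55
position: [0.5039, 0.157, 0.1726]
tcp_rot: [-1.357, -0.943, 0.941]
contact_force: [-0.7, 2.0, 5.9]
opening: 0.0149
4.55 [0.5039 0.157  0.1726] F [-0.7  2.   5.9] T [ 0.41  0.27 -0.26] 0.0149 baryaw -20.473264194731556
```

```bash
python3 -m crank '[[[0,0.1,0,0,0.38,0,10],[0,0.1,0,0,0.38,0,10],[0,0.1,0,0,0.38,0,10],[0,0.07,0,0,0.27,0,10],[0,0,0,0,0,0,10],[0,0,0,0,0,0,10]]]';python3 st.py; python3 -m crank '[[[0,0.1,0,0,0.38,0,10],[0,0.1,0,0,0.38,0,10],[0,0.05,0,0,0.19,0,10],[0,0,0,0,0,0,10],[0,0,0,0,0,0,10]]]';python3 st.py
python3 - <<'E'
from h import *
a=save('side','s2.png')[140:300,230:390];b=save('top','t2.png')[140:300,180:340]
cv2.imwrite('pics/z2.png',cv2.resize(cv2.hconcat([b,a]),None,fx=2.5,fy=2.5,interpolation=cv2.INTER_CUBIC)[:,:,::-1])
E
```

```text
clock: 5.05
position: [0.504, 0.1572, 0.1712]
tcp_rot: [-1.468, -0.661, 0.658]
contact_force: [-1.2, 2.4, 5.8]
opening: 0.0148
5.05 [0.504  0.1572 0.1712] F [-1.2  2.4  5.8] T [ 0.48  0.22 -0.21] 0.0148 baryaw -41.65112375249466
clock: 5.47
position: [0.5041, 0.1573, 0.1702]
tcp_rot: [-1.519, -0.467, 0.464]
contact_force: [-0.1, 1.7, 5.5]
opening: 0.0146
5.47 [0.5041 0.1573 0.1702] F [-0.1  1.7  5.5] T [ 0.55  0.21 -0.16] 0.0146 baryaw -55.95513229480183
```

View pics/z2.png

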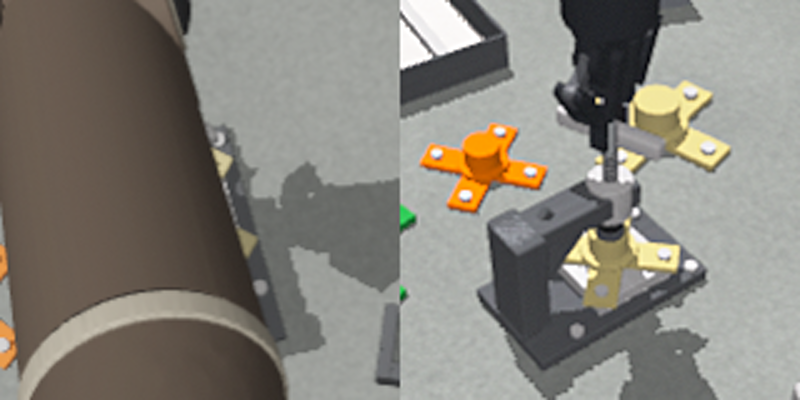

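The side view shows the bar turned with the gripper at about (630,140). The pad is close to or on the hub and the flange hasn't moved. I'll finish the turn.

```bash
python3 -m crank '[[[0,0.1,0,0,0.38,0,10],[0,0.1,0,0,0.38,0,10],[0,0,0,0,0,0,10],[0,0,0,0,0,0,10]]]';python3 st.py; python3 -m crank '[[[0,0.1,0,0,0.38,0,10],[0,0.11,0,0,0.4,0,10],[0,0,0,0,0,0,10],[0,0,0,0,0,0,10],[0,0,0,0,0,0,10]]]';python3 st.py
```

```text
clock: 5.9
position: [0.5041, 0.1573, 0.1695]
tcp_rot: [-1.547, -0.31, 0.308]
contact_force: [-0.8, 3.1, 6.0]
opening: 0.0148
5.9 [0.5041 0.1573 0.1695] F [-0.8  3.1  6. ] T [ 0.57  0.16 -0.2 ] 0.0148 baryaw -67.4339164454579
clock: 6.32
position: [0.5042, 0.1573, 0.1687]
tcp_rot: [-1.564, -0.146, 0.143]
contact_force: [-0.5, 3.3, 5.8]
opening: 0.0149
6.32 [0.5042 0.1573 0.1687] F [-0.5  3.3  5.8] T [ 0.62  0.17 -0.18] 0.0149 baryaw -79.4401030940704
```

```bash
python3 -m crank '[[[0,0,0,0,0,0,85],[0,0,0,0,0,0,85],[0,0,0,0,0,0,85],[0,0,0,0,0,0,85],[0,0,0,0,0,0,85],[0,0,0,0,-10,0,85],[0,0,0,0,-30,0,85],[0,0,0,0,-30,0,85]]]'; python3 -m crank '[[[0,0,0,0,-40,0,85],[0,0,0,0,-20,0,85],[0,0,0,0,0,0,85],[0,0,0,0,0,0,85]]]';python3 st.py
python3 - <<'E'
from h import *
o=env.get_obs();print(o['qpos'].round(2))
save('wrist','w3.png'); a=save('side','s3.png')[165:305,250:370]
w=cv2.imread('pics/w3.png')
cv2.imwrite('pics/z3.png',w)
cv2.imwrite('pics/z3s.png',cv2.resize(a,None,fx=4,fy=4,interpolation=cv2.INTER_CUBIC)[:,:,::-1])
E
```

```text
clock: 6.98
position: [0.5028, 0.1555, 0.2384]
tcp_rot: [-1.568, -0.142, 0.146]
contact_force: [0.3, 0.5, 0.3]
opening: 0.0849
clock: 7.32
position: [0.5041, 0.1562, 0.2995]
tcp_rot: [-1.564, -0.146, 0.142]
contact_force: [-0.5, -0.3, -1.0]
opening: 0.085
7.32 [0.5041 0.1562 0.2995] F [-0.5 -0.3 -1. ] T [-0.   -0.   -0.04] 0.085 baryaw -79.46373980375647
[-0.89  0.2   0.59  1.77 -0.12  1.21 -0.08]
```

View pics/z3.png

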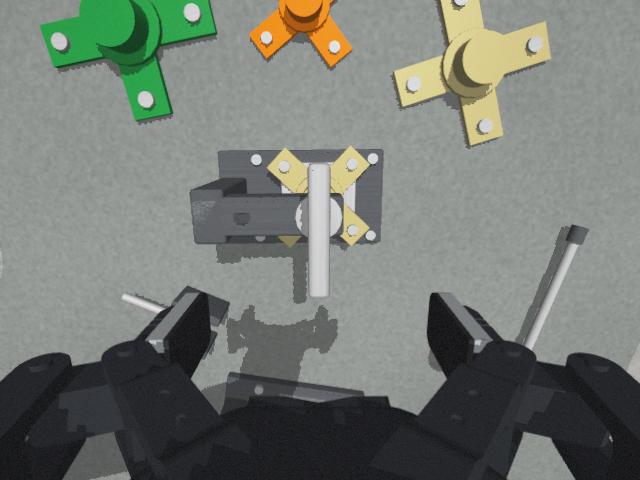

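View pics/z3s.png

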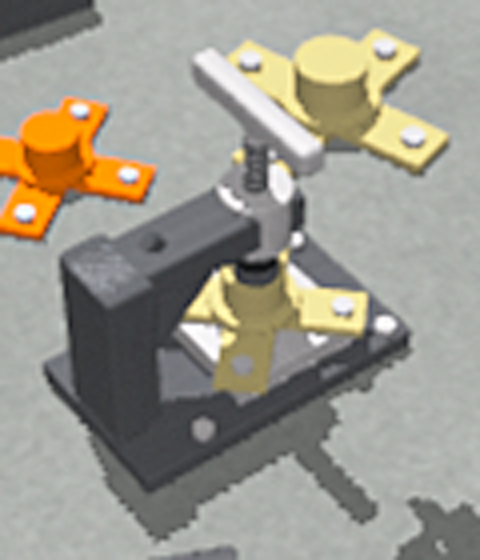

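The wrist view shows the bar at columns 308–330, rows 164–296. It looks square to the overarm and base edges, and the pad is down on the hub. I'll put numbers on it.

```bash
python3 - <<'E'
from h import *
c=cam('wrist'); im=cv2.imread('pics/w3.png'); g=im.astype(int)
def yaw(a,b,z):
    d=atz('wrist',b,z,c)-atz('wrist',a,z,c); return np.degrees(np.arctan2(d[1],d[0]))
# bar edges by bright mask
m=(g.min(2)>150)&(g.max(2)-g.min(2)<30)
L=[];
for r in list(range(245,292)):
    k=[i for i in range(300,340) if m[r,i]]; L.append((r,(k[0]),(k[-1])))
L=np.array(L); print(L[::8])
pl=np.polyfit(L[:,0],L[:,1],1);pr=np.polyfit(L[:,0],L[:,2],1)
for p in(pl,pr): print('bar',yaw((np.polyval(p,180),180),(np.polyval(p,290),290),.193))
# base edges: dark rows near 150 (z=base top)
T=[]
for x in range(225,380,3):
    col=g[135:170,x].mean(1); i=np.argmin(np.diff(col[:25])); T.append((x,135+i+.5))
T=np.array(T); q=np.polyfit(T[:,0],T[:,1],1); res=np.abs(T[:,1]-np.polyval(q,T[:,0])); q=np.polyfit(*T[res<1.5].T,1)
print('base',(res<1.5).sum(),yaw((225,np.polyval(q,225)),(378,np.polyval(q,378)),.012))
Rr=[]
for y in range(155,240,3):
    row=g[y,370:395].mean(1); Rr.append((y,370+np.argmax(np.diff(row))+.5))
Rr=np.array(Rr); q=np.polyfit(*Rr.T,1); res=np.abs(Rr[:,1]-np.polyval(q,Rr[:,0])); q=np.polyfit(*Rr[res<2].T,1)
print('front edge',(res<2).sum(),yaw((np.polyval(q,155),155),(np.polyval(q,240),240),.012))
for n in('flange','pad'):print(n,[(np.round(d['point']),round(d['confidence'],2)) for d in tip_of('wrist',n)])
E
```

```text
[[245 309 335]
 [253 309 334]
 [261 309 339]
 [269 309 328]
 [277 309 339]
 [285 309 339]]
bar -79.46598974498168
bar -79.49155632625475
base 45 11.011817817010582
front edge 29 -79.05436968467514
flange [(array([470.,  66.]), 0.78), (array([130.,  30.]), 0.78), (array([318., 192.]), 0.6), (array([305.,   4.]), 0.6)]
pad []
```

```bash
python3 -c "
from cell import env
print(env.close_job())"
```

```text
the job is handed in; nothing more can be done
None
```

I tightened the clamp holding the flange, let go, and handed the job in at about 7.4 s of the 38 s limit. I pinched the T-handle across its middle and turned it about 82° clockwise, from about 8° to about 90° off the overarm.

**Checks after letting go:**
- **Handle angle:** the wrist picture puts the handle at about 90.4° from the clamp's base edge, so it stayed at the snug position and did not spring back.
- **Pad and flange:** in the side view the pad appears to rest on the hub. The flange's front arm is within about a pixel of where it started.
- **Forces:** the wrist force read about 7 N at most. With the gripper open and raised clear it reads about zero.
- **Empty clamp:** the arm went nowhere near it.

**Checks that failed or disagreed:**
- **Torque:** the wrist torque did not rise clearly after the pad touched, staying at about 0.16–0.26 N m. I judged snugness by the handle angle alone.
- **Pad:** the network did not find the pad in the last wrist picture, so contact is judged only from the side view.

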